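# Press the sample stoppers home in order

### The job

The rubber stoppers of the three samples from the water bath stand a little proud. With closed fingertips, press each one gently straight down until its head meets the glass rim, in the order the samples were taken: the conical flask first, then the tall bottle, then the squat bottle. Do not lift, tip or push the glassware about, leave the small vial's stopper up so that it can vent, and leave the dish, bowl and spatula where they are.

Things in the scene. Friction and masses are not known exactly. Their poses are not given: they have to be found in the camera images.
- conical_flask: Clear glass conical flask: flat base 84 mm across, tapering from 10 mm up to a neck 30 mm across (rim 36 mm); the rim is 105 mm above the base. About 0.3 kg. Stands loose and upright on the bench; origin at the centre of its base, z up along its axis.
- tall_bottle: Tall straight clear glass bottle: 60 mm across up to 108 mm, then a shoulder and a neck 32 mm across (rim 36 mm); the rim is 150 mm above the base. About 0.32 kg. Stands loose and upright on the bench; origin at the centre of its base, z up along its axis.
- squat_bottle: Squat wide clear glass bottle: 80 mm across up to 46 mm, then a flat shoulder and a short neck 34 mm across (rim 38 mm); the rim is 75 mm above the base. About 0.3 kg. Stands loose and upright on the bench; origin at the centre of its base, z up along its axis.
- small_vial: Small clear glass vial, 34 mm across, rim 55 mm above the base, about 0.08 kg, with a black rubber stopper of its own (head 22 mm across, 16 mm high) left loose, standing 7 to 10 mm clear of the rim. To be left alone. Stands loose and upright on the bench; origin at the centre of its base, z up along its axis.
- conical_stopper_top (a point): Centre of the flat top of the conical flask's black rubber stopper (a round head 30 mm across, 16 mm high, on a plug in the neck). At joint value 0 it is 131 mm above the conical flask's base; it goes down 10 mm as the stopper goes home. The head is springy: under a finger its top also sinks about 1 mm per 3 N (6 mm at most) and comes back on release.
- conical_stopper (a joint): How far the conical flask's stopper is pushed in, m: 0 is fully proud (10 mm gap between head and rim), 0.010 is home (head on the rim, a firm stop). Starts at 0 to 0.003. Going in takes a steady push of 3.5 N at first, rising to 5 N at the end; it stays where it is left.
- tall_stopper_top (a point): Centre of the flat top of the tall bottle's black rubber stopper (a round head 30 mm across, 16 mm high, on a plug in the neck). At joint value 0 it is 176 mm above the tall bottle's base; it goes down 10 mm as the stopper goes home. The head is springy: under a finger its top also sinks about 1 mm per 3 N (6 mm at most) and comes back on release.
- tall_stopper (a joint): How far the tall bottle's stopper is pushed in, m: 0 is fully proud (10 mm gap between head and rim), 0.010 is home (head on the rim, a firm stop). Starts at 0 to 0.003. Going in takes a steady push of 3.5 N at first, rising to 5 N at the end; it stays where it is left.
- squat_stopper_top (a point): Centre of the flat top of the squat bottle's black rubber stopper (a round head 30 mm across, 16 mm high, on a plug in the neck). At joint value 0 it is 101 mm above the squat bottle's base; it goes down 10 mm as the stopper goes home. The head is springy: under a finger its top also sinks about 1 mm per 3 N (6 mm at most) and comes back on release.
- squat_stopper (a joint): How far the squat bottle's stopper is pushed in, m: 0 is fully proud (10 mm gap between head and rim), 0.010 is home (head on the rim, a firm stop). Starts at 0 to 0.003. Going in takes a steady push of 3.5 N at first, rising to 5 N at the end; it stays where it is left.
- vial_stopper (a joint): How far the vial's stopper is pushed in, m: 0 fully proud, 0.010 home. Starts at 0 to 0.003 and is to stay so.
- petri_dish: Open glass dish, 90 mm across and 14 mm high, loose, beyond the vessels. Origin at the centre of its underside.
- bowl: White ceramic bowl, 96 mm across and 35 mm high, with two spare stoppers in it that stay in it, loose, beyond the vessels. Origin at the centre of its underside.
- spatula: Spatula with a wooden handle, 200 mm long along its x, lying loose beyond the vessels. Origin under its middle.

How it is judged:
On the way, in this order (a step that is already met when the one before it is completed fails the run):
1. the conical flask's stopper is pressed in to within 3 mm of home (value of joint conical_stopper above 0.007 m), for 0.2 s.
2. the tall bottle's stopper is pressed in to within 3 mm of home (value of joint tall_stopper above 0.007 m), for 0.2 s.
3. the squat bottle's stopper is pressed in to within 3 mm of home (value of joint squat_stopper above 0.007 m), for 0.2 s.
At the end, for the whole second after the job is handed in: All three stoppers are within 3 mm of home (travel over 7 mm); the vial's stopper has less than 5 mm of travel; all four vessels stand upright (within 0.1 rad) on the bench, at rest, within 30 mm of where they started (value of joint each of conical_stopper, tall_stopper, squat_stopper above 0.007 m and value of joint vial_stopper below 0.005 m and angle between each of conical_flask, tall_bottle, squat_bottle, small_vial's own z axis and vertical below 0.1 rad and distance of each of conical_flask, tall_bottle, squat_bottle, small_vial from where it was at the start of the episode below 0.03 m and height (world z) of each of conical_flask, tall_bottle, squat_bottle, small_vial below 0.006 m and linear speed of each of conical_flask, tall_bottle, squat_bottle, small_vial below 0.02 m/s); the robot touches nothing.
It fails at once if the small vial's stopper is pressed in by more than 2 mm beyond where the start can leave it (travel over 5 mm) (value of joint vial_stopper above 0.005 m).
It fails at once if a vessel is lifted (base more than 12 mm up), tipped by more than 0.2 rad or shifted by more than 30 mm (height (world z) of any of conical_flask, tall_bottle, squat_bottle, small_vial above 0.012 m or angle between any of conical_flask, tall_bottle, squat_bottle, small_vial's own z axis and vertical above 0.2 rad or distance of any of conical_flask, tall_bottle, squat_bottle, small_vial from where it was at the start of the episode above 0.03 m).
It fails at once if the robot pushes on a vessel or its stopper with more than 25 N (contact force between any of conical_flask, tall_bottle, squat_bottle, small_vial and the fingers above 25 N or contact force between any of conical_flask, tall_bottle, squat_bottle, small_vial and the arm above 25 N).
It fails at once if the petri dish, the bowl or the spatula is moved by more than 30 mm (distance of any of petri_dish, bowl, spatula from where it was at the start of the episode above 0.03 m).
It also fails if it takes over 48 s, if anything falls off the work surface, if the arm or the gripper's body presses on something with over 40 N, if the wrist force passes 120 N, or if a joint passes its speed limit or range.

### The arm

A 6-joint arm with a two-finger parallel gripper is mounted at the origin on the work surface. World frame = base frame: x ahead of the robot, y to its left, z up, the work surface at z = 0. Lengths are in m, angles in rad, forces in N, time in s.
With the tool pointing down it reaches from about 0.275 to 0.75 m from the base axis. Payload 10.2 kg.
Tool frame: the origin (TCP) lies midway between the tips of the shut fingers; the grasp point (between the pads) lies 19 mm behind it (r.grip_point_offset is the distance from the TCP to the grasp point, in m); z points along the fingers, y is the line along which they close (so a half turn about z gives the same grasp; the last joint's range is limited). The gripper opens to 85 mm and grips with 20 to 120 N. Pads are 22 mm wide; open, the fingers measure 114 mm over their backs; the gripper's body (76 mm by 85 mm) begins 54 mm behind the grasp point. The pads swing forward as they close: fully open they stand 13 mm farther back than shut.
Start: joints at [0.917, 0.313, 1.498, -0, 1.331, -0.223], TCP at [0.219, 0.477, 0.231] pointing down, gripper open.
Joint ranges: [-2.94, 2.94], [-0.97, 2.17], [0.19, 2.56], [-1.23, 4.37], [0.02, 3.11], [-2.88, 2.88]. Speed limits (rad/s): [2.39, 2.39, 3.01, 3.14, 3.14, 3.14].

### API

Orientations are given as [roll, pitch, yaw] about the fixed x, y, z axes, in that order (R = Rz(yaw) Ry(pitch) Rx(roll)).
In Python, from plant import r, capture, regions_of gives the robot as it stands.
- The arm moves only by the tool servo_tool, never from a script. Its argument "targets" is a list of rows, each a list of 5 numbers: the shift along the tool's x, y, z in cm, then the turn about the tool's z in rad, then the gripper's target within -1 to 1 (shut at 1, half-way at 0, fully open at -1). In form: [[dx, dy, dz, yaw, claw], ...]. A call has 1 to 5 rows; each row shifts and turns the commanded pose from where the row before left it, along the tool's axes as they then stand; what a row does not reach is not made up. A row lasts 1/10 s, in which the tool goes at most 50 mm and 8.59 degrees, less where a joint would pass 70% of its speed; a pose out of reach is approached as far as the arm can. A call with a gripper value outside its range is refused whole. The fingers move at their own pace and stop on an object; "squeeze" is the grip in N (left out, the last holds). Time passes only in rows, so rows that do not move let the fingers close. It gives the time, the measured TCP pose, the force, the opening and the grip force at its end, in the units of the state.
- r.read_state(): the state, without advancing time (a new reading comes with each control period).
- capture(name): name is "scene" or "top" or "wrist"; returns a dict with "pixels" (400x640x3 uint8, blue, green, red), "mtx" (3x3 intrinsics, pixels), "distortion" ([k1, k2, p1, p2, k3] as OpenCV has them; the pictures are not rectified), "world_from_camera" (4x4, takes a point from camera to world coordinates). Camera axes: x right, y up, looking along -z (the intrinsics and any distortion apply to the point x, -y, -z); pixel columns grow to the right and rows downward; lengths in m; the calibration is good to about 2 mm. A picture is of the moment at which its call begins. There is no depth.
- r.hand_in(): hands the job in; it is judged then, once.
Trained networks look in the newest picture that a camera, given by its name, has taken for a name from the list of things; names that differ only in an ending like _2 or _b are one class to them, and where a whole thing is asked for, a point or a joint stands for the part that bears it (a point fixed in the world has none). Each returns a list of dicts, best first, with "conf" (0 to 1); they miss things now and then, are a little off and sometimes report something else, mostly with a low value. They report only what shows in the picture. A call takes as long as a camera call.
- regions_of(camera, query): "pixels" (400x640 bool, what is visible of it) and "pixel" ([column, row] in pixels, amid what is visible of it).
The state is a dict: "t": time; "q": joint angles; "qvel": joint speeds; "tau": joint torques, N m; "eef_pos": TCP position; "eef_rot": TCP orientation; "force": force on the tool from outside, world axes, zero at the start; "ft_torque": the same for the moment, N m; "grip_width": finger opening in m; "grasp_force": force on a finger pad.
Only numpy, scipy, OpenCV 4.12 (cv2) and the standard library are available. Lean on these libraries where they do the work, as an engineer would, in place of code of your own. Each camera call takes 0.05 s, during which the arm holds its last target. There are 200 camera calls.

## Working session

There is one attempt and no reset: what is moved stays moved. The work goes in short steps, Python scripts to look and compute and a tool call to move; the robot and the scene stay as the last step left them, time stands still between calls to the robot, and variables do not carry over. Pictures are saved under pics/ and viewed, at most 10 in all, crops included, and the job is handed in when it is done.

Besides the shell and the picture viewer there is one more tool, called after "Request:" in YAML: its name, and indented under it one key for each argument. servo_tool: Moves the arm, as the interface text tells. Its arguments: {"type":"object","properties":{"targets":{"type":"array"},"squeeze":{"type":"number"}},"required":["targets"]}

```bash
mkdir -p pics
cat > h.py <<'E'
import numpy as np, cv2
from plant import r, capture, regions_of
def ray(c,uv):
    p=cv2.undistortPoints(np.array([[uv]],float),np.array(c["mtx"]),np.array(c["distortion"]))[0,0]
    M=np.array(c["world_from_camera"]); d=M[:3,:3]@np.array([p[0],-p[1],-1.]); return M[:3,3],d/np.linalg.norm(d)
def tri(rs):
    A=sum(np.eye(3)-np.outer(d,d) for o,d in rs); b=sum((np.eye(3)-np.outer(d,d))@o for o,d in rs)
    return np.linalg.solve(A,b)
def proj(c,P):
    M=np.linalg.inv(np.array(c["world_from_camera"])); p=M[:3,:3]@np.array(P)+M[:3,3]
    return cv2.projectPoints(np.array([[p[0],-p[1],-p[2]]]),np.zeros(3),np.zeros(3),np.array(c["mtx"]),np.array(c["distortion"]))[0].ravel()
E
cat > a.py <<'E'
from h import *
cs={}
for n in ("scene","top"):
    c=cs[n]=capture(n); cv2.imwrite(f"pics/{n}1.png",c["pixels"])
    print(n,np.round(np.array(c["world_from_camera"]),3).tolist())
    for q in ("conical_stopper_top","tall_stopper_top","squat_stopper_top","vial_stopper","conical_flask","tall_bottle","squat_bottle","small_vial"):
        for d in regions_of(n,q)[:4]:
            ys,xs=np.nonzero(d["pixels"]); print(n,q,round(d["conf"],2),np.round(d["pixel"]),xs.min(),xs.max(),ys.min(),ys.max())
print(r.read_state())
E
python3 a.py
```

```text
scene [[-0.829, -0.401, 0.39, 0.957], [0.559, -0.572, 0.6, 0.459], [-0.017, 0.716, 0.698, 0.699], [0.0, 0.0, 0.0, 1.0]]
scene tall_stopper_top 0.77 [414. 250.] 408 424 242 256
scene vial_stopper 0.59 [301. 158.] 296 303 154 163
scene vial_stopper 0.24 [286. 262.] 265 308 243 280
scene conical_flask 0.71 [387. 241.] 367 403 204 261
scene tall_bottle 0.92 [410. 282.] 388 426 242 314
scene squat_bottle 0.69 [287. 260.] 265 307 243 280
scene small_vial 0.68 [389. 211.] 385 397 204 215
scene small_vial 0.61 [298. 166.] 295 306 154 182
top [[0.007, 0.992, -0.124, 0.516], [-1.0, 0.008, 0.004, -0.005], [0.005, 0.123, 0.992, 1.148], [0.0, 0.0, 0.0, 1.0]]
top conical_stopper_top 0.57 [278. 242.] 273 285 238 250
top tall_stopper_top 0.61 [218. 213.] 211 222 206 219
top squat_stopper_top 0.62 [354. 237.] 348 359 232 243
top vial_stopper 0.53 [424. 232.] 418 427 228 236
top vial_stopper 0.36 [417. 233.] 411 425 226 238
top conical_flask 0.91 [284. 244.] 266 301 229 262
top tall_bottle 0.86 [226. 218.] 210 244 202 230
top squat_bottle 0.94 [352. 235.] 335 369 221 256
top small_vial 0.67 [417. 229.] 410 426 225 239
{'t': 0.9, 'q': array([ 9.16570282e-01,  3.12869440e-01,  1.49770371e+00,  1.26235404e-05,
        1.33102698e+00, -2.23382624e-01]), 'qvel': array([-2.91851116e-05, -7.55570198e-06,  1.46239209e-03, -2.07985205e-03,
       -2.55920398e-03, -4.36288658e-04]), 'tau': array([ 7.44305580e-04, -4.12146378e+01, -2.59907001e+01, -1.05685760e-05,
        3.30526900e-04, -3.53277505e-05]), 'eef_pos': array([0.21925789, 0.47702032, 0.23130842]), 'eef_rot': array([-3.14158809e+00, -1.36126778e-05,  2.71074623e+00]), 'force': array([ 0.56333915,  0.08789333, -0.42647973]), 'ft_torque': array([ 0.01301068, -0.04538506,  0.03327403]), 'grasp_force': 0.0, 'grip_width': 0.08522435315316496}
```

Run:
```python
import cv2
a=cv2.imread("pics/top1.png")[170:290,180:460]; b=cv2.imread("pics/scene1.png")[120:340,230:470]
cv2.imwrite("pics/topc.png",cv2.resize(a,(784,336),interpolation=cv2.INTER_CUBIC));cv2.imwrite("pics/scenec.png",cv2.resize(b,(640,587),interpolation=cv2.INTER_CUBIC))
```

```text
(no output)
```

View pics/topc.png

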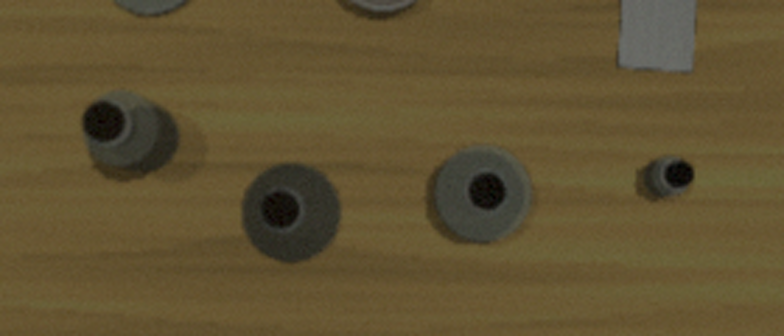

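View pics/scenec.png

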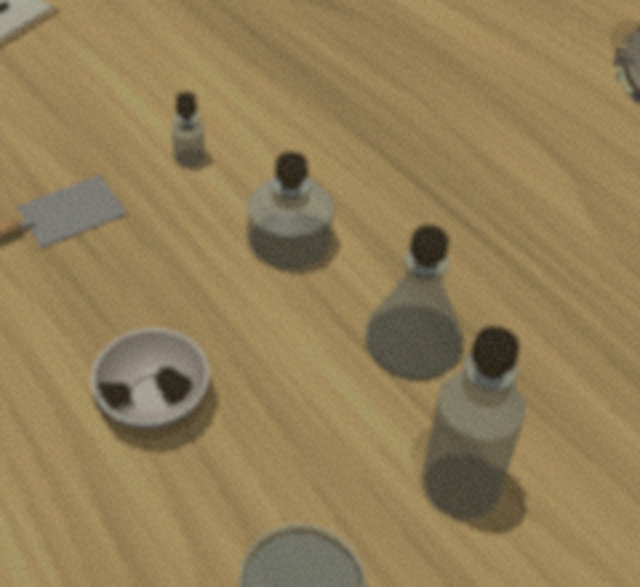

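The top view shows, left to right, the stoppers of tall (217,213), conical (280,245), squat (354,238) and vial (422,232). The scene view confirms that order: vial, squat, conical, tall going down the picture. Next I triangulate the dark heads.

```bash
cat > b.py <<'E'
from h import *
S={"top":dict(tall=(217,213),con=(280,245),squat=(354,238),vial=(422,232)),
"scene":dict(tall=(415.6,252),con=(391,212),squat=(339.5,184),vial=(300,159))}
R={}
for n in S:
    c=capture(n); g=c["pixels"].astype(float).max(2)
    for k,(u,v) in S[n].items():
        m=(cv2.GaussianBlur(g,(0,0),.7)<48).astype(np.uint8)
        N,L,st,ce=cv2.connectedComponentsWithStats(m)
        i=min((i for i in range(1,N) if st[i,4]>25),key=lambda i:np.hypot(*(ce[i]-(u,v))))
        print(n,k,ce[i].round(1),st[i]); R.setdefault(k,[]).append(ray(c,ce[i]))
for k,z in dict(con=123,tall=168,squat=93,vial=72).items():
    p=tri(R[k]); o,d=R[k][0]; t=(z/1e3-.0015-o[2])/d[2]; o2,d2=R[k][1]; t2=(z/1e3-.0015-o2[2])/d2[2]
    print(k,"head centre",p.round(4),"top-ray at z",(o+t*d).round(4),"scene-ray",(o2+t2*d2).round(4))
E
python3 b.py
```

```text
top tall [216.7 213.2] [210 207  15  14 159]
top con [279.  249.8] [269 238  25  25 350]
top squat [353.6 237.9] [348 232  13  13 135]
top vial [421.8 231.9] [417 228  10   9  71]
scene tall [414.8 255.1] [409 249  13  12  72]
scene con [388.7 214.6] [386 211   8   7  31]
scene squat [388.7 214.6] [386 211   8   7  31]
scene vial [388.7 214.6] [386 211   8   7  31]
con head centre [0.5263 0.0814 0.1045] top-ray at z [0.5216 0.0846 0.1215] scene-ray [0.5434 0.088  0.1215]
tall head centre [0.5962 0.2112 0.158 ] top-ray at z [0.5948 0.2101 0.1665] scene-ray [0.6026 0.2145 0.1665]
squat head centre [ 0.511  -0.0285  0.0253] top-ray at z [ 0.5489 -0.076   0.0915] scene-ray [0.5219 0.0687 0.0915]
vial head centre [ 0.5003 -0.1252 -0.0036] top-ray at z [ 0.564  -0.2307  0.0705] scene-ray [0.5069 0.0552 0.0705]
```

```bash
sed -i 's/<48)/<(36 if n=="top" else 78))/' b.py; python3 b.py
```

```text
top tall [216.8 213.2] [211 207  13  13 137]
top con [279.1 244.4] [273 239  13  12 128]
top squat [353.6 237.8] [348 232  12  12 113]
top vial [421.9 231.8] [418 228   9   9  60]
scene tall [415.  252.1] [407 243  17  20 253]
scene con [390.3 212.3] [384 205  13  16 156]
scene squat [338.7 183.9] [334 178  11  14 115]
scene vial [299.3 159.6] [297 156   6   9  45]
con head centre [0.5338 0.084  0.1193] top-ray at z [0.5331 0.0846 0.1215] scene-ray [0.5362 0.0848 0.1215]
tall head centre [0.5958 0.2096 0.1645] top-ray at z [0.595  0.2099 0.1665] scene-ray [0.5978 0.21   0.1665]
squat head centre [ 0.5496 -0.0763  0.0883] top-ray at z [ 0.5492 -0.0758  0.0915] scene-ray [ 0.5521 -0.0739  0.0915]
vial head centre [ 0.5645 -0.2319  0.0673] top-ray at z [ 0.5641 -0.231   0.0705] scene-ray [ 0.5668 -0.2287  0.0705]
```

Heads are located to about 2 mm, and both views agree. I shut the fingers and travel to above the conical flask.

Request:
servo_tool:
  targets:
    - [-3,-1.5,0,0,1]
    - [-3,-1.5,0,0,1]
    - [-3,-1.5,0,0,1]
    - [-3,-1.5,0,0,1]
    - [-3,-1.5,0,0,1]

```text
t: 1.6
eef_pos: [0.3249, 0.3451, 0.2314]
eef_rot: [3.141, 0.0, 2.711]
force: [1.2, 0.4, -0.4]
grip_width: 0.0122
grasp_force: 0.0
```

Request:
servo_tool:
  targets:
    - [-3,-1.5,0,0,1]
    - [-3,-1.5,0,0,1]
    - [-3,-1.5,0,0,1]
    - [-3,-1.5,0,0,1]
    - [-3,-1.5,0,0,1]

```text
t: 2.1
eef_pos: [0.4299, 0.2143, 0.2314]
eef_rot: [3.141, 0.0, 2.711]
force: [0.1, 0.5, -0.6]
grip_width: -0.0001
grasp_force: 0.0
```

Request:
servo_tool:
  targets:
    - [-3,-1.5,0,0,1]
    - [-3,-1.5,0,0,1]
    - [-3,-1.5,0,0,1]
    - [-3,-1.5,0,0,1]
    - [-3,-1.5,0,0,1]

```text
t: 2.6
eef_pos: [0.5349, 0.0835, 0.2313]
eef_rot: [3.142, 0.0, 2.711]
force: [-1.0, 0.3, 0.2]
grip_width: -0.0
grasp_force: 0.0
```

Request:
servo_tool:
  targets:
    - [0,0,0,0,1]
    - [0,0,0,0,1]

```text
t: 2.8
eef_pos: [0.5342, 0.0844, 0.231]
eef_rot: [-3.142, -0.001, 2.71]
force: [-0.2, 0.5, -0.2]
grip_width: -0.0002
grasp_force: 0.0
```

Request:
servo_tool:
  targets:
    - [0,0,2.5,0,1]
    - [0,0,2.5,0,1]
    - [0,0,2.5,0,1]
    - [0,0,0.6,0,1]
    - [0,0,0,0,1]

```text
t: 3.3
eef_pos: [0.5337, 0.0853, 0.1503]
eef_rot: [-3.141, -0.001, 2.712]
force: [0.1, -0.6, -0.4]
grip_width: -0.0003
grasp_force: 0.0
```

```bash
cat > c.py <<'E'
from h import *
import sys
s=r.read_state(); print(s["eef_pos"],s["force"])
P=[]
for n in ("wrist","scene"):
    c=capture(n); im=c["pixels"].copy(); u=proj(c,s["eef_pos"]); print(n,u)
    if n=="scene":
        x,y=int(u[0]),int(u[1]); im=cv2.resize(im[y-50:y+50,x-80:x+80],(640,400),interpolation=cv2.INTER_CUBIC); u=(u-[x-80,y-50])*4
    cv2.drawMarker(im,tuple(int(round(a)) for a in u),(0,0,255),0,12,1)
    P.append(cv2.resize(im,(464,290)))
cv2.imwrite(sys.argv[1],np.vstack(P))
E
python3 c.py pics/n1.png
```

```text
[0.53368695 0.08530876 0.15025448] [ 0.05320417 -0.58186864 -0.41576514]
wrist [318.32022707 256.5519509 ]
scene [393.05088177 202.13862735]
```

View pics/n1.png

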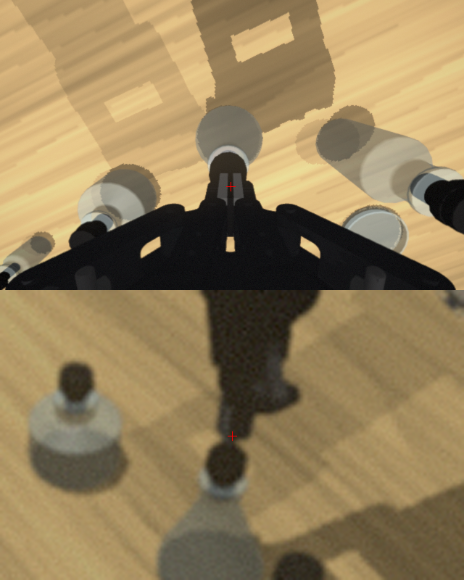

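The wrist view shows the tips (marker 231,187) directly over the conical stopper, and the scene view agrees. I press down in small steps and watch the force.

Request:
servo_tool:
  targets:
    - [0,0,0.8,0,1]
    - [0,0,0.8,0,1]
    - [0,0,0.3,0,1]
    - [0,0,0.2,0,1]
    - [0,0,0.2,0,1]

```text
t: 3.9
eef_pos: [0.5342, 0.0846, 0.1274]
eef_rot: [-3.142, 0.0, 2.711]
force: [-2.6, -0.1, 2.9]
grip_width: -0.0
grasp_force: 1.8
```

Request:
servo_tool:
  targets:
    - [0,0,0.2,0,1]
    - [0,0,0.2,0,1]
    - [0,0,0,0,1]

```text
t: 4.2
eef_pos: [0.5341, 0.0847, 0.1232]
eef_rot: [-3.142, -0.0, 2.711]
force: [-2.2, -0.7, 4.1]
grip_width: 0.0001
grasp_force: 1.9
```

Request:
servo_tool:
  targets:
    - [0,0,0.2,0,1]
    - [0,0,0.15,0,1]
    - [0,0,0,0,1]

```text
t: 4.5
eef_pos: [0.5341, 0.0847, 0.1196]
eef_rot: [-3.142, -0.0, 2.711]
force: [-2.6, -1.2, 3.4]
grip_width: 0.0002
grasp_force: 2.2
```

Request:
servo_tool:
  targets:
    - [0,0,0.1,0,1]
    - [0,0,0,0,1]

```text
t: 4.7
eef_pos: [0.5342, 0.0847, 0.1189]
eef_rot: [3.142, 0.0, 2.711]
force: [-2.4, 0.0, 5.9]
grip_width: -0.0002
grasp_force: 3.2
```

Request:
servo_tool:
  targets:
    - [0,0,0.1,0,1]
    - [0,0,0.05,0,1]
    - [0,0,0,0,1]
    - [0,0,0,0,1]

```text
t: 5.1
eef_pos: [0.5344, 0.0847, 0.1179]
eef_rot: [3.141, 0.001, 2.711]
force: [-3.6, -0.6, 8.8]
grip_width: -0.0001
grasp_force: 4.7
```

Force reached 8.8 N and rose steeply, and the sunk top works out to z = 0.121, so the stopper is home. I lift and go to the tall bottle.

Request:
servo_tool:
  targets:
    - [0,0,-1,0,1]
    - [0,0,-2.5,0,1]
    - [0,0,-3,0,1]
    - [0,0,-3,0,1]
    - [0,0,-2,0,1]

```text
t: 5.6
eef_pos: [0.5347, 0.0847, 0.2345]
eef_rot: [3.141, 0.003, 2.711]
force: [0.2, 0.8, -0.1]
grip_width: 0.0001
grasp_force: 0.0
```

Request:
servo_tool:
  targets:
    - [-0.1,2.8,0,0,1]
    - [-0.1,2.8,0,0,1]
    - [-0.1,2.8,0,0,1]
    - [-0.1,2.8,0,0,1]
    - [0,2.8,0,0,1]

```text
t: 6.1
eef_pos: [0.5968, 0.2112, 0.2321]
eef_rot: [3.141, 0.0, 2.711]
force: [-0.0, -0.6, 0.2]
grip_width: 0.0001
grasp_force: 0.0
```

Request:
servo_tool:
  targets:
    - [0,0,2,0,1]
    - [0,0,1.5,0,1]
    - [0,0,0,0,1]

```text
t: 6.4
eef_pos: [0.5955, 0.2102, 0.195]
eef_rot: [-3.139, -0.003, 2.711]
force: [0.4, -0.2, 0.3]
grip_width: -0.0002
grasp_force: 0.0
```

```bash
python3 c.py pics/n2.png
```

```text
[0.59550089 0.21020444 0.19497301] [ 0.3715342  -0.15470951  0.31565143]
wrist [318.36443684 256.55864521]
scene [418.79143218 241.15636996]
```

View pics/n2.png

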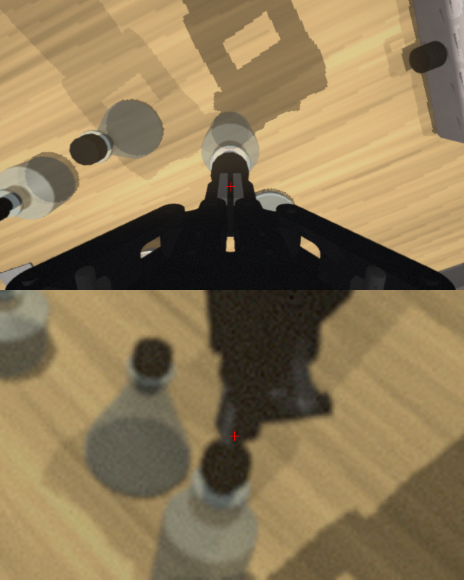

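The conical head now sits on its rim, and the tips are over the tall stopper (marker 231,187). I press it.

Request:
servo_tool:
  targets:
    - [0,0,0.8,0,1]
    - [0,0,0.8,0,1]
    - [0,0,0.3,0,1]
    - [0,0,0.2,0,1]
    - [0,0,0.2,0,1]

```text
t: 7.0
eef_pos: [0.5964, 0.2102, 0.1745]
eef_rot: [3.141, 0.0, 2.711]
force: [-0.9, 0.0, 3.5]
grip_width: -0.0001
grasp_force: 1.7
```

Request:
servo_tool:
  targets:
    - [0,0,0.2,0,1]
    - [0,0,0.2,0,1]
    - [0,0,0.1,0,1]
    - [0,0,0,0,1]

```text
t: 7.4
eef_pos: [0.5963, 0.2102, 0.1694]
eef_rot: [3.141, 0.0, 2.711]
force: [-0.9, 0.7, 4.4]
grip_width: 0.0002
grasp_force: 1.9
```

Request:
servo_tool:
  targets:
    - [0,0,0.2,0,1]
    - [0,0,0.2,0,1]
    - [0,0,0.1,0,1]
    - [0,0,0,0,1]

```text
t: 7.8
eef_pos: [0.5963, 0.2102, 0.1643]
eef_rot: [3.142, 0.0, 2.711]
force: [-0.4, -0.6, 5.8]
grip_width: 0.0002
grasp_force: 2.6
```

Request:
servo_tool:
  targets:
    - [0,0,0.1,0,1]
    - [0,0,0.05,0,1]
    - [0,0,0,0,1]
    - [0,0,0,0,1]

```text
t: 8.2
eef_pos: [0.5965, 0.2103, 0.1634]
eef_rot: [3.141, 0.001, 2.711]
force: [-0.9, -0.7, 7.3]
grip_width: -0.0001
grasp_force: 3.9
```

The tall stopper is home: 7.3 N and rising with tiny motion. Next is the squat bottle.

Request:
servo_tool:
  targets:
    - [0,0,-1,0,1]
    - [0,0,-2.5,0,1]
    - [0,0,-2.5,0,1]
    - [0,0,-1,0,1]

```text
t: 8.6
eef_pos: [0.5968, 0.2103, 0.2351]
eef_rot: [3.14, 0.003, 2.711]
force: [-0.0, -0.1, 0.0]
grip_width: 0.0002
grasp_force: 0.0
```

Request:
servo_tool:
  targets:
    - [-1.1,-4,0,0,1]
    - [-1.1,-4,0,0,1]
    - [-1.1,-4,0,0,1]
    - [-1.1,-4,0,0,1]

```text
t: 9.0
eef_pos: [0.5687, 0.045, 0.232]
eef_rot: [-3.141, -0.001, 2.711]
force: [0.4, -0.3, -0.1]
grip_width: 0.0
grasp_force: 0.0
```

Request:
servo_tool:
  targets:
    - [-1.1,-4,0,0,1]
    - [-1.1,-4,0,0,1]
    - [-1.1,-3.8,0,0,1]
    - [0,0,0,0,1]

```text
t: 9.4
eef_pos: [0.5493, -0.0784, 0.2319]
eef_rot: [-3.141, -0.001, 2.706]
force: [0.5, 0.8, 1.0]
grip_width: -0.0005
grasp_force: 0.0
```

Request:
servo_tool:
  targets:
    - [0,0,3,0,1]
    - [0,0,3,0,1]
    - [0,0,3,0,1]
    - [0,0,2,0,1]
    - [0,0,0,0,1]

```text
t: 9.9
eef_pos: [0.5486, -0.0734, 0.1198]
eef_rot: [-3.141, -0.006, 2.711]
force: [-0.3, -0.4, 0.3]
grip_width: -0.0002
grasp_force: 0.0
```

```bash
python3 c.py pics/n3.png
```

```text
[ 0.54862987 -0.073371    0.11977488] [-0.28122745 -0.38753147  0.32951708]
wrist [318.39596478 256.54277484]
scene [340.308462   174.40980683]
```

View pics/n3.png

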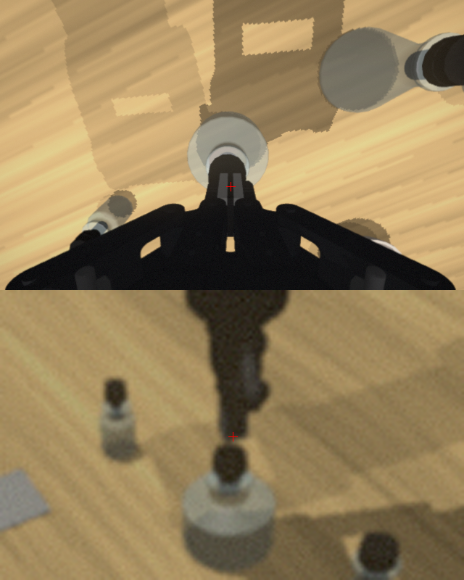

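The tips are over the squat stopper, about 2 mm too far to +y (stopper column 228 against tip 231). I correct that and press.

Request:
servo_tool:
  targets:
    - [-0.1,-0.15,0.7,0,1]
    - [0,0,0.8,0,1]
    - [0,0,0.4,0,1]
    - [0,0,0.2,0,1]
    - [0,0,0.2,0,1]

```text
t: 10.5
eef_pos: [0.5505, -0.0763, 0.0997]
eef_rot: [3.142, 0.0, 2.711]
force: [0.3, -0.9, 0.1]
grip_width: -0.0002
grasp_force: 0.4
```

Request:
servo_tool:
  targets:
    - [0,0,0.2,0,1]
    - [0,0,0.2,0,1]
    - [0,0,0.1,0,1]
    - [0,0,0,0,1]

```text
t: 10.9
eef_pos: [0.5505, -0.0764, 0.0949]
eef_rot: [3.142, 0.0, 2.711]
force: [-1.1, 0.9, 3.5]
grip_width: -0.0002
grasp_force: 1.8
```

Request:
servo_tool:
  targets:
    - [0,0,0.2,0,1]
    - [0,0,0.2,0,1]
    - [0,0,0.15,0,1]
    - [0,0,0,0,1]

```text
t: 11.3
eef_pos: [0.5505, -0.0763, 0.0892]
eef_rot: [3.142, 0.0, 2.711]
force: [-1.6, -0.2, 5.0]
grip_width: -0.0001
grasp_force: 2.6
```

Request:
servo_tool:
  targets:
    - [0,0,0.1,0,1]
    - [0,0,0,0,1]
    - [0,0,0,0,1]

```text
t: 11.6
eef_pos: [0.5505, -0.0763, 0.0886]
eef_rot: [-3.142, 0.0, 2.711]
force: [-1.9, 1.3, 7.2]
grip_width: 0.0001
grasp_force: 3.6
```

The squat stopper is home: 7.2 N, with the sunk top at z = 0.091. I lift clear and check all of them.

Request:
servo_tool:
  targets:
    - [0,0,0.05,0,1]
    - [0,0,0,0,1]
    - [0,0,-1,0,1]
    - [0,0,-2.5,0,1]
    - [0,0,-3,0,1]

```text
t: 12.1
eef_pos: [0.5498, -0.0762, 0.1528]
eef_rot: [-3.141, -0.003, 2.711]
force: [0.3, -0.8, -0.1]
grip_width: -0.0003
grasp_force: 0.0
```

Request:
servo_tool:
  targets:
    - [0,0,-3,0,1]
    - [0,0,-3,0,1]
    - [0,0,-2,0,1]
    - [0,0,0,0,1]
    - [0,0,0,0,1]

```text
t: 12.6
eef_pos: [0.5502, -0.0762, 0.2321]
eef_rot: [-3.142, -0.001, 2.711]
force: [0.5, 0.6, -1.4]
grip_width: 0.0
grasp_force: 0.0
```

Run:
```python
from h import *
c=capture("scene"); cv2.imwrite("pics/f.png",cv2.resize(c["pixels"][120:340,230:470],(640,587),interpolation=cv2.INTER_CUBIC)); print(r.read_state()["force"])
```

```text
[-0.68743506 -0.64790196 -0.31919912]
```

View pics/f.png

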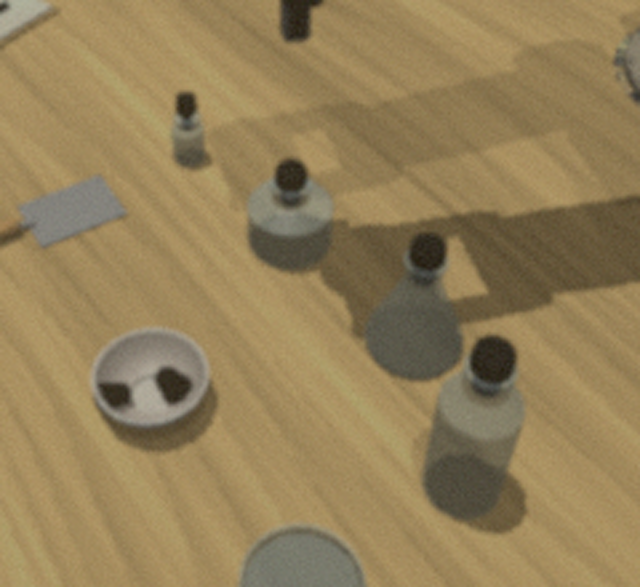

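The three heads sit lower on their rims (squat 291,176; conical 428,252; tall 493,360). Vessels, vial, bowl and the rest have not moved.

```bash
python3 -c "
from plant import r
print(r.hand_in())"
```

```text
the job is handed in; nothing more can be done
None
```

I pressed all three stoppers home in order (conical flask, tall bottle, squat bottle), with readings up to 8.8 N; the last picture shows the vial, glassware, bowl and visible parts of the dish and spatula unmoved, and the job is handed in (no verdict was returned).

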